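# Fetch the display module from behind and refit the parts board

## Robot

A 7-joint arm with a two-finger parallel gripper is mounted at the origin on the work surface. World frame = base frame: x ahead of the robot, y to its left, z up, the work surface at z = 0. Lengths are in mm, angles in degrees, forces in N, time in s.
With the tool pointing down it reaches from about 425 to 925 mm from the base axis. Payload 6.8 kg.
Tool frame: the origin (TCP) lies at the very end of the fingers, on their centre line; the grasp point (between the pads) lies 19 mm behind it; z points along the fingers, x is the direction in which the jaws open and shut, and the axes are right-handed (so a half turn about z gives the same grasp; the last joint's range is limited). The gripper opens to 85 mm and grips with 20 to 120 N. Pads are 22 mm wide; open, the fingers measure 114 mm over their backs; the gripper's body (76 mm by 85 mm) begins 54 mm behind the grasp point. The pads swing forward as they close: fully open they stand 13 mm farther back than shut.
Start: joints at [-74.548, 27.33, 1.283, 89.118, -0.659, 63.558, -4.761], TCP at [248.989, 627.417, 231.308] pointing down, gripper open.
Joint ranges: [-169.35, 169.35], [-19.33, 120.38], [-80.79, 83.38], [13.8, 139.57], [-78.32, 258.32], [9.67, 109.79], [-169.56, 169.56]. Speed limits (degrees/s): [136.94, 136.94, 180, 180, 180, 180, 180].

## Interface

Orientations are given as a 3x3 rotation matrix whose columns are the frame's x, y, z axes.
In Python, from rig import get_obs, optics, finish_job, silhouettes gives the robot as it stands. The module is installed in compiled form; this text tells all that it offers.
- The arm moves only by the shell command python3 -m crank 'ROWS' [FORCE]. ROWS is text: rows parted by semicolons, each of 7 numbers parted by spaces: the shift along the world's x, y, z in m, then the turn, a rotation vector about the world's x, y, z in rad, then the finger opening in m, from 0 to 0.0854. A call has 1 to 20 rows; each row is the pose to reach, as a shift and turn from the pose commanded when the call began; what a row does not reach only later rows make up. A row lasts 1/10 s, in which the tool goes at most 50 mm and 8.59 degrees, less where a joint would pass 70% of its speed; a pose out of reach is approached as far as the arm can. A call with a gripper value outside its range is refused whole. The fingers move at their own pace and stop on an object; FORCE is the grip in N (left out, the last holds). Time passes only in rows, so rows that repeat a pose let the fingers close. It gives the time, the measured TCP pose, the force and the opening at its end, in the units of the state.
- get_obs(): the state, without advancing time (a new reading comes with each control period).
- optics.get_image(name): name is "side" or "top" or "wrist"; returns the picture (384x512x3 uint8, red, green, blue); there is no depth.
- optics.get_calibration(name): a dict with "K" (3x3 intrinsics, pixels), "eye" and "orientation" of the camera in the world. Camera axes: x right, y down, z forward; pixel columns grow to the right and rows downward; lengths in mm; the calibration is good to about 2 mm. The wrist camera is an equidistant fisheye: a pixel r from the principal point sees the ray r / f radians off the axis. A picture is of the moment at which its call begins: read the wrist's pose just before it. get_calibration takes no time and is no camera call; for the wrist camera it gives the pose at the moment of the call.
- finish_job(): hands the job in, once; it reports no verdict.
Trained networks look in the newest picture that a camera, given by its name, has taken for a name from the list of things; names that differ only in an ending like _2 or _b are one class to them, and where a whole thing is asked for, a point or a joint stands for the part that bears it (a point fixed in the world has none). Each returns a list of dicts, best first, with "p" (0 to 1); they miss things now and then, are a little off and sometimes report something else, mostly with a low value. They report only what shows in the picture. A call takes as long as a camera call.
- silhouettes(camera, thing): "pixels" (384x512 bool, what is visible of it) and "bbox" ([left, top, right, bottom] in pixels, round what is visible of it).
The state is a dict: "clock": time; "joint_positions": joint angles; "dq": joint speeds; "joint_torque": joint torques, N m; "ee_pos": TCP position; "ee_rot": TCP orientation; "ft_force": force on the tool from outside, world axes, zero at the start; "moment": the same for the moment, N m; "grip_width": finger opening in mm.
Only numpy, scipy, OpenCV 4.12 (cv2) and the standard library are available. Lean on these libraries where they do the work, as an engineer would, in place of code of your own. Each camera call takes 0.05 s, during which the arm holds its last target.

## Task

Fit the LED bar-graph module into the empty bay of the trainer; it lies at the back of the parts board, behind the capacitor and the heat sink. First stand both of those upright in the empty black tray, then set the module down flat in the bay, and only then put the capacitor and the heat sink back upright, each on the place on the board it came from. Do not disturb the coil beside the module.

Things in the scene. Friction and masses are not known exactly. Their poses are not given: they have to be found in the camera images.
- capacitor_center (a point): Centre (half-way up) of an aluminium can capacitor, 50 mm diameter, 95 mm tall, 0.15 to 0.3 kg, black top with two brass screws; z is its axis, up. It stands on one of the board's two marked front places, about 12 mm in front of the module and 18 mm beside the heat sink. Grip it across the board's x, 15 to 30 mm above this centre, so the fingers pass over the 38 mm high module behind it.
- heatsink_center (a point): Centre (half-way up) of a bare aluminium heat sink with upright fins: 50 mm along its x, 46 mm along its y, 95 mm tall, 0.18 to 0.36 kg; z is up. It stands on the other marked front place (which has which varies), its x along the board's x. Grip its two flat faces across x, 15 to 30 mm above this centre, so the fingers pass over the module behind it.
- module_center (a point): Centre of the LED bar-graph module, a black block 40 mm along x, 90 mm along y, 38 mm tall, 0.12 kg, with a row of ten red bars on top; z is up. It lies on the board behind the capacitor and heat sink. Grip it across x, a few mm above this centre; with those two gone there is free space in front and 38 mm of free board behind. Either way round fits the bay.
- coil_center (a point): Centre of a copper-wound toroidal coil, 40 mm across, 18 mm tall, beside the module on the parts board (to its +y side). It stays where it is: it must not move by 20 mm.
- caddy: Parts board, a fixed grey plate 160 mm (x) by 220 mm (y), top 8 mm above the table; origin at the centre of its underside, x away from the robot. White 57 mm square outlines mark the front places at x = -40, y = +33 and -33 mm; a 46 by 96 mm outline at x = +17, y = 0 the module's. A lip 16 mm high runs along its back edge.
- tray: The tray to clear things into, a fixed empty black tray 140 mm (x) by 210 mm (y) outside, 5 mm walls 12 mm high, 5 mm floor; origin at the centre of its underside. There is room for the two parts side by side along its y, for instance at y = +48 and -48 mm.
- bay (a point): Floor centre of the trainer's empty bay: a dark recess 56 mm (x) by 106 mm (y), 8 mm deep, in the blue deck of the white console (deck 38 mm, bay floor 30 mm above the table). Finger notches as deep as the bay, 54 mm wide along y, widen its middle to 130 mm along x. z is up. Beyond x = +100 mm is a raised panel with sockets and knobs, up to 75 mm above the table.

How it is judged:
By the outcome, as a careful person would: the job done as asked, in the order asked, and still so for the second after the job is handed in, with the robot touching nothing.
It also fails if it takes over 136 s, if anything falls off the work surface, if the arm or the gripper's body presses on something with over 40 N, if the wrist force passes 120 N, or if a joint passes its speed limit or range.

## Working session

There is one attempt and no reset: what is moved stays moved. The work goes in short steps, Python scripts to look and compute and a shell command to move; the robot and the scene stay as the last step left them, time stands still between calls to the robot, and variables do not carry over. Pictures are saved under pics/ and viewed, and the job is handed in when it is done.

```bash
mkdir -p pics; ls
python3 - <<'E'
from rig import get_obs, optics
import cv2,numpy as np
o=get_obs();print(o)
for n in("side","top","wrist"):
    c=optics.get_calibration(n);print(n,c)
    cv2.imwrite(f"pics/{n}0.png",optics.get_image(n)[:,:,::-1])
E
```

```text
pics
{'clock': 0.0, 'joint_positions': array([-74.54619352,  27.37663795,   1.2784137 ,  89.17875857,
        -0.65783711,  63.55839827,  -4.76068106]), 'dq': array([-0.06464901,  0.13133734, -0.05063183, -0.10382747,  0.00232219,
       -0.07875134,  0.08452131]), 'joint_torque': array([-2.83004838e-04, -5.96442747e+01,  1.60804007e+00, -2.81188130e+01,
        1.25383178e-02,  9.26323322e-03,  3.42602482e-05]), 'ee_pos': array([248.78625152, 626.8325809 , 230.31204737]), 'ee_rot': array([[ 3.68834568e-01,  9.29494894e-01, -5.50459922e-04],
       [ 9.29493211e-01, -3.68834951e-01, -1.77478016e-03],
       [-1.85267796e-03,  1.42951515e-04, -9.99998274e-01]]), 'ft_force': array([ 0.61187816,  0.09386322, -0.05703478]), 'moment': array([-0.01397029,  0.02313922,  0.02031401]), 'grip_width': 85.22766931073208}
side {'K': array([[393.64307705,   0.        , 256.04265548],
       [  0.        , 393.64307705, 191.60612894],
       [  0.        ,   0.        ,   1.        ]]), 'eye': array([ 416.54472696, -641.11046337,  881.1698638 ]), 'orientation': array([[ 0.98704795, -0.1180058 ,  0.
[... 178 characters left out ...]
  0.        , 392.63986491, 188.18644949],
       [  0.        ,   0.        ,   1.        ]]), 'eye': array([367.02919594,  28.65766087, 968.91522661]), 'orientation': array([[-0.0133089 , -0.98255288,  0.18550663],
       [-0.99985821,  0.01499135,  0.00766972],
       [-0.0103169 , -0.18537825, -0.98261308]])}
wrist {'K': array([[297.31863964,   0.        , 257.9358352 ],
       [  0.        , 297.31863964, 189.60584254],
       [  0.        ,   0.        ,   1.        ]]), 'eye': array([172.23290523, 657.36320903, 373.56565837]), 'orientation': array([[ 0.36897963,  0.88122539,  0.29545871],
       [ 0.92943577, -0.34922915, -0.119114  ],
       [-0.00178349,  0.31856054, -0.94790084]])}
```

View pics/side0.png

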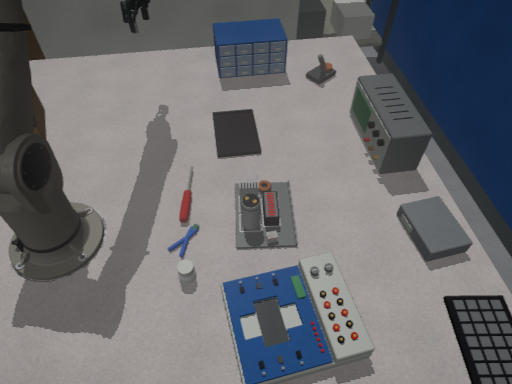

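View pics/top0.png

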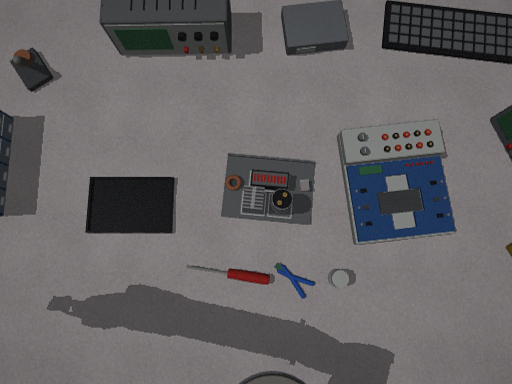

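View pics/wrist0.png

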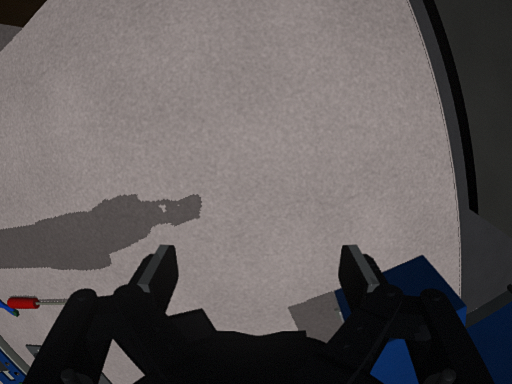

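Run:
```python
from rig import silhouettes
import numpy as np
for cam in("side","top"):
  for t in("capacitor_center","heatsink_center","module_center","coil_center","caddy","tray","bay"):
    try:
      r=silhouettes(cam,t)
      for d in r[:2]: print(cam,t,round(d["p"],2),np.round(d["bbox"]),d["pixels"].sum(), np.argwhere(d["pixels"]).mean(0)[::-1].round(1))
    except Exception as e: print(cam,t,e)
```

```text
side capacitor_center 0.71 [240. 192. 265. 227.] 618 [250.9 210.8]
side heatsink_center 0.63 [240. 176. 260. 201.] 336 [248.9 186.2]
side module_center 0.75 [212. 108. 263. 155.] 1893 [236.1 132.7]
side module_center 0.61 [263. 189. 281. 228.] 536 [270.8 208.1]
side coil_center 0.61 [259. 180. 273. 194.] 144 [264.4 185.6]
side caddy 0.59 [238. 179. 298. 247.] 2227 [268.8 222.2]
side tray 0.73 [210. 106. 264. 158.] 1924 [235.8 133. ]
side bay 0.84 [222. 252. 376. 384.] 14037 [294.5 321.5]
top capacitor_center 0.77 [270. 190. 291. 215.] 489 [280.8 201.1]
top heatsink_center 0.76 [244. 188. 262. 214.] 566 [252.7 199.9]
top module_center 0.72 [250. 171. 290. 190.] 627 [269.5 179.6]
top coil_center 0.73 [227. 175. 240. 190.] 185 [232.7 182.1]
top caddy 0.67 [222. 151. 315. 225.] 3739 [269.  187.7]
top tray 0.97 [ 84. 177. 175. 237.] 4893 [130.2 205.1]
top tray 0.56 [252. 169. 287. 190.] 647 [269.7 179.4]
top bay 0.63 [337. 121. 456. 247.] 11859 [395.  181.6]
```

Run:
```python
import cv2,numpy as np
t=cv2.imread("pics/top0.png");s=cv2.imread("pics/side0.png")
cv2.imwrite("pics/top_z1.png",cv2.resize(t[140:240,210:330],None,fx=6,fy=6,interpolation=cv2.INTER_CUBIC))
cv2.imwrite("pics/top_z2.png",cv2.resize(t[115:250,330:465],None,fx=4.4,fy=4.4,interpolation=cv2.INTER_CUBIC))
cv2.imwrite("pics/side_z1.png",cv2.resize(s[165:265,220:310],None,fx=6,fy=6,interpolation=cv2.INTER_CUBIC))
```

```text
(no output)
```

View pics/top_z1.png

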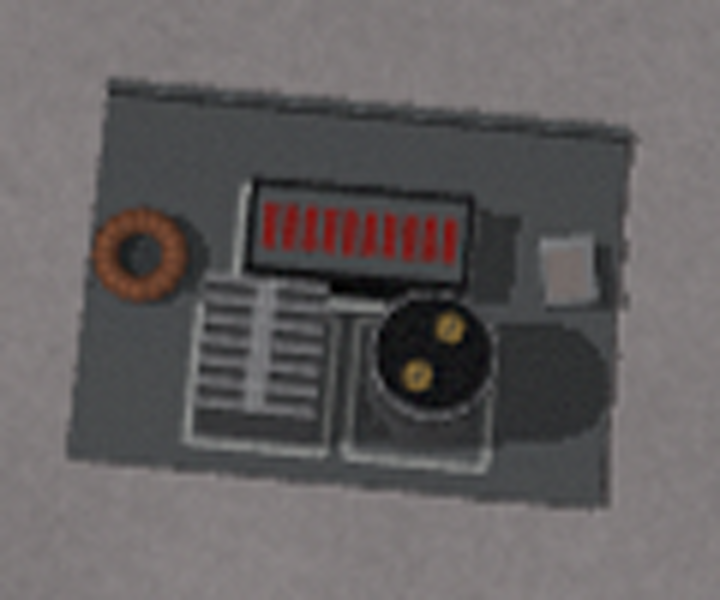

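View pics/top_z2.png

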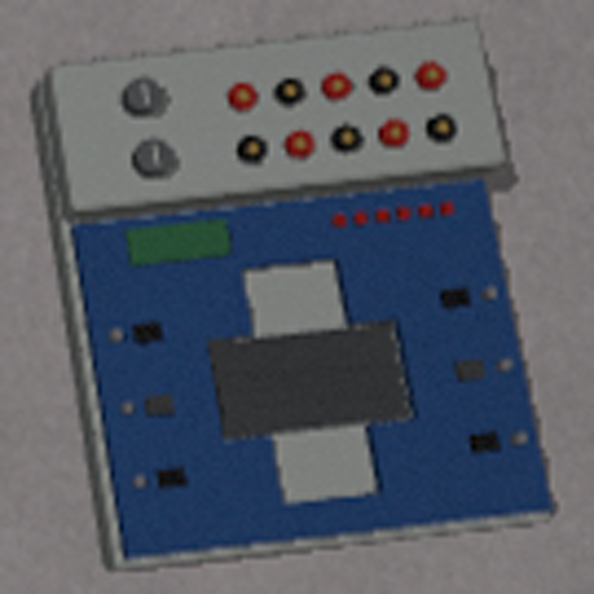

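View pics/side_z1.png

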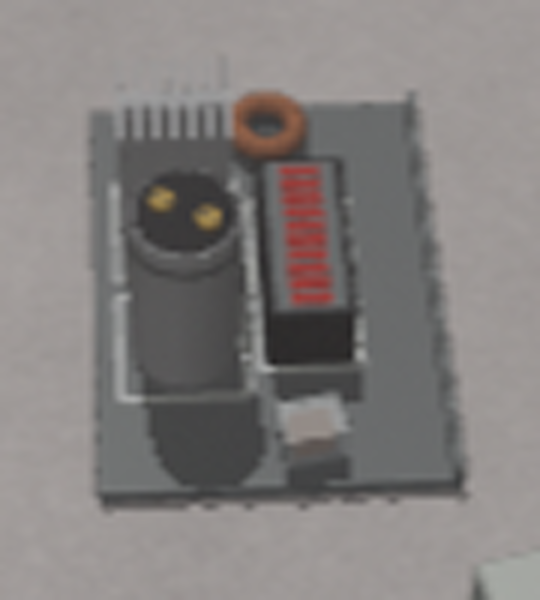

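```bash
cat > h.py <<'E'
import numpy as np
from rig import optics
def bp(cam,uv,z,c=None):
    c=c or optics.get_calibration(cam)
    K,e,R=c["K"],np.array(c["eye"]),np.array(c["orientation"])
    uv=np.atleast_2d(uv).astype(float)
    d=np.c_[(uv[:,0]-K[0,2])/K[0,0],(uv[:,1]-K[1,2])/K[1,1]]
    if cam=="wrist":
        th=np.linalg.norm(d,axis=1);s=np.where(th>1e-9,np.sin(th)/np.maximum(th,1e-9),1)
        r=np.c_[d*s[:,None],np.cos(th)]
    else: r=np.c_[d,np.ones(len(d))]
    w=r@R.T
    return e+w*((np.asarray(z)-e[2])/w[:,2])[:,None]
def fit(loc,w):
    loc=np.array(loc,float);w=np.asarray(w)[:,:2]
    a=loc-loc.mean(0);b=w-w.mean(0)
    th=np.arctan2((a[:,0]*b[:,1]-a[:,1]*b[:,0]).sum(),(a*b).sum())
    R=np.array([[np.cos(th),-np.sin(th)],[np.sin(th),np.cos(th)]])
    t=w.mean(0)-R@loc.mean(0)
    return t,np.degrees(th),(loc@R.T+t-w)
E
python3 - <<'E'
from h import *
np.set_printoptions(precision=1,suppress=True)
z1=lambda p:np.array(p)/6+[210,140]-.4
# board
px=z1([(68,458),(608,508),(183,440),(330,455),(343,455),(490,470)])
print("board top",fit([(-80,110),(-80,-110),(-68.5,61.5),(-68.5,4.5),(-68.5,-4.5),(-68.5,-61.5)],bp("top",px,8)))
zs=lambda p:np.array(p)/6+[220,165]-.4
px=zs([(100,495),(465,488),(92,108),(124,400),(255,398),(128,292)])
print("board side",fit([(-80,-110),(80,-110),(-80,110),(-68.5,-61.5),(-11.5,-61.5),(-68.5,-4.5)],bp("side",px,8)))
# module top z=46
print("mod top",fit([(20,45),(20,-45),(-20,45),(-20,-45)],bp("top",z1([(253,180),(474,195),(247,268),(468,290)]),46)))
print("mod side",fit([(20,45),(20,-45),(-20,-45),(-20,45)],bp("side",zs([(343,158),(355,315),(267,308),(258,158)]),46)))
print("cap top",bp("top",z1([(435,352)]),103),"side",bp("side",zs([(186,213)]),103))
print("hs top", fit([(-25,23),(-25,-23),(25,23),(25,-23)],bp("top",z1([(197,408),(318,415),(205,283),(328,285)]),103)))
print("coil",bp("top",z1([(140,256)]),22),bp("side",zs([(269,127)]),22))
z2=lambda p:np.array(p)/4.4+[330,115]-.4
print("bay",fit([(28,53),(28,-53),(-28,-53),(-28,53)],bp("top",z2([(208,342),(396,320),(413,415),(222,438)]),36)))
print("notch",fit([(65,27),(65,-27),(-65,-27),(-65,27)],bp("top",z2([(244,270),(335,260),(378,492),(285,503)]),36)))
print("small",bp("top",z1([(567,255)]),20))
# tray
import cv2
t=cv2.imread("pics/top0.png");s=cv2.imread("pics/side0.png")
cv2.imwrite("pics/top_z3.png",cv2.resize(t[160:250,75:190],None,fx=6,fy=6,interpolation=cv2.INTER_CUBIC))
cv2.imwrite("pics/side_z2.png",cv2.resize(s[245:384,215:380],None,fx=4.2,fy=4.2,interpolation=cv2.INTER_CUBIC))
E
```

```text
board top (array([547.9,  -1. ]), np.float64(-6.16575332258622), array([[ 0. ,  0.1],
       [ 0. ,  1.6],
       [-0.5, -2.1],
       [ 0.4,  1.4],
       [-0.5, -2.2],
       [ 0.5,  1.1]]))
board side (array([552.2,  -2.3]), np.float64(-7.248285289180536), array([[-0.7,  0.5],
       [ 1.9,  1.3],
       [ 2.5, -0.8],
       [-0. ,  0.2],
       [-1.1,  0.9],
       [-2.7, -2. ]]))
mod top (array([564.5,  -3.6]), np.float64(-5.637935541687169), array([[ 1.8,  0.1],
       [ 0.6, -0.8],
       [-1.9,  1.2],
       [-0.5, -0.5]]))
mod side (array([566.5,  -3.6]), np.float64(-8.176772375422605), array([[ 1.1,  1.4],
       [ 0.4,  0.8],
       [-1.8, -3.2],
       [ 0.3,  1.1]]))
cap top [[506.6 -28.4 103. ]] side [[508.5 -29.  103. ]]
hs top (array([509.3,  35.9]), np.float64(-3.9321006955631392), array([[-1. ,  0.3],
       [-0.9, -0.8],
       [ 1.8,  0.2],
       [ 0.1,  0.3]]))
coil [[561.4  86.1  22. ]] [[565.3  80.6  22. ]]
bay (array([ 507.5, -314.8]), np.float64(5.640685749800666), array([[ 1.7,  1.7],
       [ 1.4, -0.3],
       [-1.8, -1.4],
       [-1.3,  0. ]]))
notch (array([ 506.8, -315. ]), np.float64(5.485861418875287), array([[ 0.5,  1.8],
       [ 0.8, -1.6],
       [-0.7, -1.8],
       [-0.6,  1.6]]))
small [[559.5 -89.1  20. ]]
```

View pics/top_z3.png

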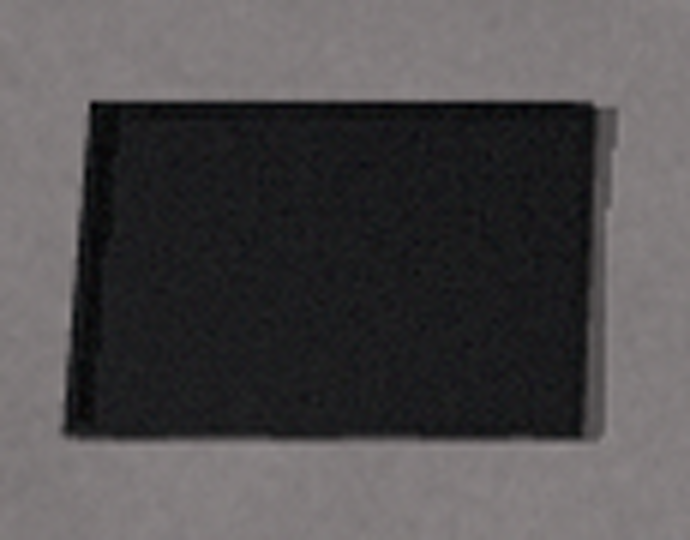

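View pics/side_z2.png

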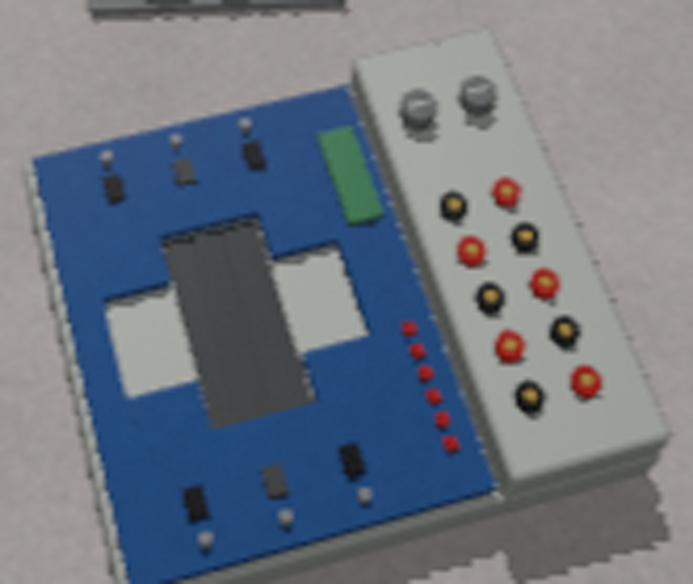

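Run:
```python
from h import *
np.set_printoptions(precision=1,suppress=True)
z3=lambda p:np.array(p)/6+[75,160]-.4
w=bp("top",z3([(93,101),(594,101),(585,437),(65,437)]),12)
print("tray",fit([(70,105),(70,-105),(-70,-105),(-70,105)],w),w)
zs=lambda p:np.array(p)/4.2+[215,245]-.4
print("bay s",fit([(28,53),(28,-53),(-28,-53),(-28,53)],bp("side",zs([(258,217),(314,398),(214,428),(162,240)]),[38,32,32,38])))
print("notch s",fit([(65,27),(65,-27),(-65,-27),(-65,27)],bp("side",zs([(335,244),(368,334),(128,398),(105,301)]),[38,35,35,38])))
o=__import__("rig").get_obs()
R=o["ee_rot"];print(np.degrees(np.arctan2(R[1,0],R[0,0])),o["ee_pos"])
```

```text
tray (array([512.4, 340.6]), np.float64(-0.7602421567143931), array([[-0.1, -0.1],
       [ 0.4, -0.4],
       [-0.1,  1.2],
       [-0.3, -0.7]])) [[583.9 444.7  12. ]
 [580.6 235.1  12. ]
 [441.1 235.3  12. ]
 [444.1 447.2  12. ]]
bay s (array([ 509.4, -316. ]), np.float64(6.051363864614899), array([[ 0.7,  3.7],
       [ 1.7, -3.5],
       [-1. , -2.7],
       [-1.4,  2.6]]))
notch s (array([ 508.7, -316.7]), np.float64(5.716708957064033), array([[ 1.7,  2.3],
       [ 0.5, -1.8],
       [-0.8, -1.7],
       [-1.4,  1.2]]))
68.35150464771353 [249.  627.5 231.3]
```

```bash
R1="";python3 -m crank '0.231 -0.327 0.03 0 0 -0.7 0.085;0.231 -0.327 0.03 0 0 -0.7 0.085;0.231 -0.327 0.03 0 0 -0.7 0.085;0.231 -0.327 0.03 0 0 -0.7 0.085;0.231 -0.327 0.03 0 0 -0.7 0.085;0.231 -0.327 0.03 0 0 -0.7 0.085;0.231 -0.327 0.03 0 0 -0.7 0.085;0.231 -0.327 0.03 0 0 -0.7 0.085;0.258 -0.656 0.03 0 0 -1.306 0.085;0.258 -0.656 0.03 0 0 -1.306 0.085;0.258 -0.656 0.03 0 0 -1.306 0.085;0.258 -0.656 0.03 0 0 -1.306 0.085;0.258 -0.656 0.03 0 0 -1.306 0.085;0.258 -0.656 0.03 0 0 -1.306 0.085;0.258 -0.656 0.03 0 0 -1.306 0.085;0.258 -0.656 0.03 0 0 -1.306 0.085;0.258 -0.656 0.03 0 0 -1.306 0.085;0.258 -0.656 0.03 0 0 -1.306 0.085;0.258 -0.656 0.03 0 0 -1.306 0.085;0.258 -0.656 0.03 0 0 -1.306 0.085'
python3 - <<'E'
from h import *
import cv2
from rig import get_obs
o=get_obs();R=o["ee_rot"];print(np.degrees(np.arctan2(R[1,0],R[0,0])),o["ee_pos"],o["joint_positions"].round(1))
print(optics.get_calibration("wrist"))
cv2.imwrite("pics/w1.png",optics.get_image("wrist")[:,:,::-1])
E
```

```text
clock: 2.85
ee_pos: [507.0, -27.3, 261.2]
ee_rot: [[0.994, -0.111, -0.0], [-0.111, -0.994, 0.0], [-0.0, -0.0, -1.0]]
ft_force: [-0.0, -1.0, 0.2]
grip_width: 84.9
-6.347947704244334 [507.02053902 -27.34031925 261.22020909] [-32.9  10.3  33.3 111.4  -6.5  60.2  -3.2]
{'K': array([[297.31863964,   0.        , 257.9358352 ],
       [  0.        , 297.31863964, 189.60584254],
       [  0.        ,   0.        ,   1.        ]]), 'eye': array([515.78528161,  54.16441508, 404.4006332 ]), 'orientation': array([[ 9.93850595e-01, -1.04702690e-01, -3.60324931e-02],
       [-1.10726684e-01, -9.42002766e-01, -3.16812864e-01],
       [-7.71548938e-04,  3.18854412e-01, -9.47803391e-01]])}
```

View pics/w1.png

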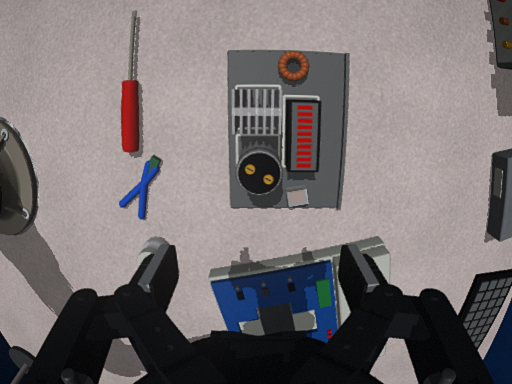

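Run:
```python
import cv2
t=cv2.imread("pics/w1.png")
cv2.imwrite("pics/w1z.png",cv2.resize(t[40:220,215:365],None,fx=3.3,fy=3.3,interpolation=cv2.INTER_CUBIC))
```

```text
(no output)
```

View pics/w1z.png

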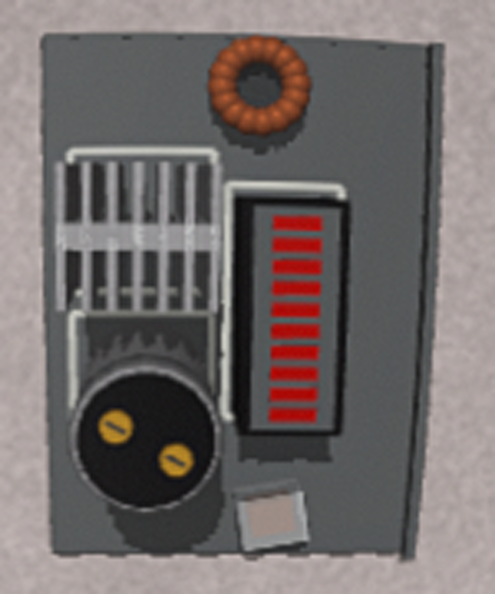

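Run:
```python
from h import *
np.set_printoptions(precision=1,suppress=True)
z=lambda p:np.array(p)/3.3+[215,40]-.35
B=lambda p,h:bp("wrist",z(p),h)
print("board",fit([(-80,110),(80,110),(80,-110),(-80,-110)],B([(43,35),(437,43),(408,558),(55,553)],[8,16,16,8])))
print("cap",B([(147,437)],103))
print("hs",fit([(-25,23),(25,23),(25,-23),(-25,-23)],B([(57,163),(219,163),(216,312),(60,308)],103)))
print("mod",fit([(-20,45),(20,45),(20,-45),(-20,-45)],B([(237,198),(348,200),(340,432),(238,433)],46)))
print("coil",B([(260,86)],20))
```

```text
board (array([548.4,  -0.9]), np.float64(-6.287831269833656), array([[-1.8,  1.1],
       [ 2. ,  0.5],
       [ 2.6, -1.1],
       [-2.7, -0.5]]))
cap [[507.8 -27.7 103. ]]
hs (array([512.1,  35.8]), np.float64(-6.816535825883527), array([[-0.3,  0.4],
       [ 0.7, -0. ],
       [ 0.8,  0.1],
       [-1.1, -0.6]]))
mod (array([564.6,  -3.3]), np.float64(-5.511107030607614), array([[ 0.5,  0.8],
       [-0.3,  1. ],
       [ 0.2, -0.9],
       [-0.4, -0.8]]))
coil [[564.3  85.   20. ]]
```

```bash
python3 -m crank '0.001 0 -0.1 0 0 0 0.085;0.001 0 -0.1 0 0 0 0.085;0.001 0 -0.17 0 0 0 0.085;0.001 0 -0.17 0 0 0 0.085;0.001 0 -0.201 0 0 0 0.085;0.001 0 -0.201 0 0 0 0.085;0.001 0 -0.201 0 0 0 0.085;0.001 0 -0.201 0 0 0 0.085' 40
python3 - <<'E'
from h import *
import cv2
for n in ("side","wrist"): cv2.imwrite(f"pics/{n}2.png",optics.get_image(n)[:,:,::-1])
t=cv2.imread("pics/side2.png")
cv2.imwrite("pics/side2z.png",cv2.resize(t[100:280,180:340],None,fx=3.3,fy=3.3,interpolation=cv2.INTER_CUBIC))
E
```

```text
clock: 3.7
ee_pos: [509.1, -28.5, 61.8]
ee_rot: [[0.994, -0.113, 0.002], [-0.113, -0.994, 0.0], [0.002, -0.001, -1.0]]
ft_force: [-0.2, -0.5, 0.2]
grip_width: 85.0
```

View pics/side2z.png

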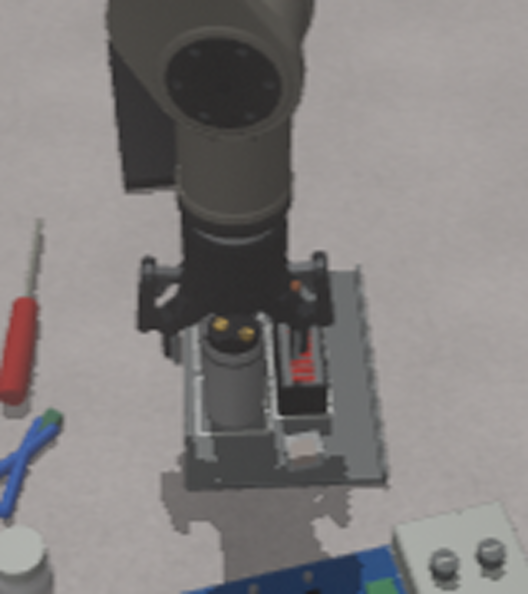

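View pics/wrist2.png

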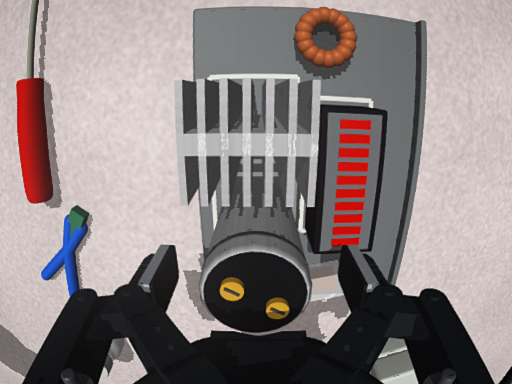

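```bash
python3 -m crank '0 0 0 0 0 0 0.04;0 0 0 0 0 0 0.04;0 0 0 0 0 0 0.04;0 0 0 0 0 0 0.04;0 0 0 0 0 0 0.04;0 0 0 0 0 0 0.04;0 0 0 0 0 0 0.04;0 0 0 0 0 0 0.04;0 0 0 0 0 0 0.04;0 0 0 0 0 0 0.04' 40
python3 -m crank '0 0 0.01 0 0 0 0.04;0 0 0.02 0 0 0 0.04;0 0 0.05 0 0 0 0.04;0 0 0.09 0 0 0 0.04;0 0 0.12 0 0 0 0.04;0 0 0.12 0 0 0 0.04;0 0 0.12 0 0 0 0.04'
python3 - <<'E'
from h import *
import cv2
for n in ("side","wrist"): cv2.imwrite(f"pics/{n}3.png",optics.get_image(n)[:,:,::-1])
t=cv2.imread("pics/side3.png")
cv2.imwrite("pics/side3z.png",cv2.resize(t[100:280,180:340],None,fx=3.3,fy=3.3,interpolation=cv2.INTER_CUBIC))
E
```

```text
clock: 4.8
ee_pos: [508.3, -28.5, 61.0]
ee_rot: [[0.994, -0.113, 0.001], [-0.113, -0.994, 0.001], [0.001, -0.001, -1.0]]
ft_force: [-1.7, -0.2, 6.8]
grip_width: 48.9
clock: 5.5
ee_pos: [508.1, -28.4, 181.0]
ee_rot: [[0.994, -0.113, 0.002], [-0.113, -0.994, 0.001], [0.001, -0.001, -1.0]]
ft_force: [-0.3, 0.1, -2.5]
grip_width: 48.9
```

View pics/side3z.png

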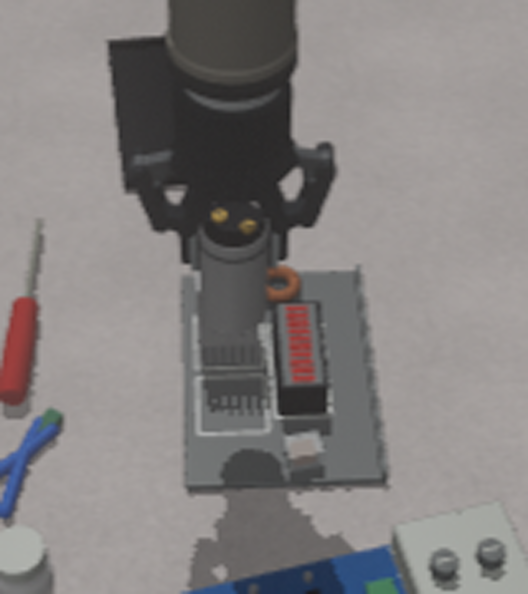

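View pics/wrist3.png

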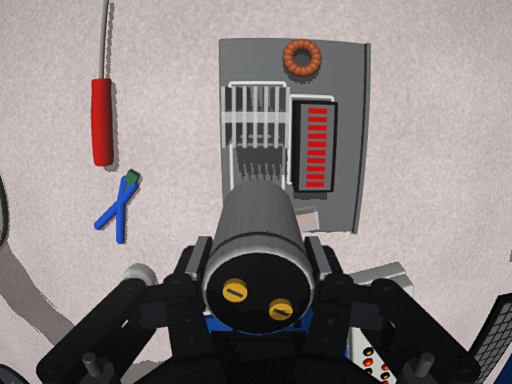

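```bash
python3 -m crank '0 0 0.03 0 0 0 0.04;0.004 0.04 0.03 0 0 0 0.04;0.004 0.321 0.03 0 0 0 0.04;0.004 0.321 0.03 0 0 0 0.04;0.004 0.321 0.03 0 0 0 0.04;0.004 0.321 0.03 0 0 0 0.04;0.004 0.321 0.03 0 0 0 0.04;0.004 0.321 0.03 0 0 0 0.04;0.004 0.321 0 0 0 0 0.04;0.004 0.321 -0.05 0 0 0 0.04;0.004 0.321 -0.09 0 0 0 0.04;0.004 0.321 -0.11 0 0 0 0.04;0.004 0.321 -0.116 0 0 0 0.04;0.004 0.321 -0.116 0 0 0 0.04;0.004 0.321 -0.116 0 0 0 0.04'
python3 - <<'E'
from h import *
import cv2
for n in ("side","top"): cv2.imwrite(f"pics/{n}4.png",optics.get_image(n)[:,:,::-1])
t=cv2.imread("pics/side4.png")
cv2.imwrite("pics/side4z.png",cv2.resize(t[20:180,150:310],None,fx=3.3,fy=3.3,interpolation=cv2.INTER_CUBIC))
E
```

```text
clock: 7.1
ee_pos: [512.7, 292.6, 65.1]
ee_rot: [[0.994, -0.113, 0.001], [-0.113, -0.994, 0.001], [0.001, -0.001, -1.0]]
ft_force: [0.4, -0.5, -2.2]
grip_width: 49.0
```

View pics/side4z.png

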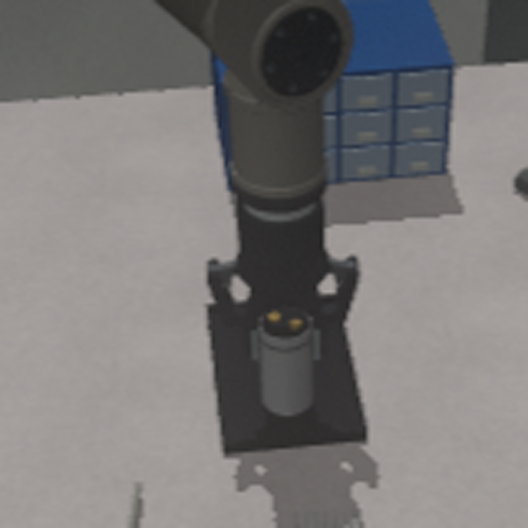

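View pics/top4.png

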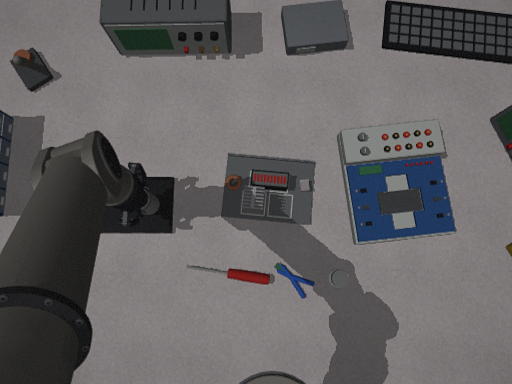

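```bash
python3 -m crank '0 0 -0.003 0 0 0 0.04;0 0 -0.006 0 0 0 0.04;0 0 -0.0065 0 0 0 0.04;0 0 -0.0065 0 0 0 0.04;0 0 -0.0065 0 0 0 0.04;0 0 -0.007 0 0 0 0.04;0 0 -0.007 0 0 0 0.04'
```

```text
clock: 7.9
ee_pos: [512.1, 292.6, 58.1]
ee_rot: [[0.994, -0.113, -0.0], [-0.113, -0.994, 0.001], [-0.0, -0.001, -1.0]]
ft_force: [-2.7, -0.5, 7.6]
grip_width: 49.2
```

```bash
python3 -m crank '0 0 0 0 0 0 0.085;0 0 0 0 0 0 0.085;0 0 0 0 0 0 0.085;0 0 0 0 0 0 0.085;0 0 0 0 0 0 0.085;0 0 0.02 0 0 0 0.085;0 0 0.06 0 0 0 0.085;0 0 0.11 0 0 0 0.085;0 0 0.14 0 0 0 0.085;0 -0.05 0.14 0 0 0 0.085;0 -0.257 0.14 0 0 0 0.085;0 -0.257 0.14 0 0 0 0.085;0 -0.257 0.14 0 0 0 0.085;0 -0.257 0.14 0 0 0 0.085;0 -0.257 0.14 0 0 0 0.085;0 -0.257 0.14 0 0 0 0.085;0 -0.257 0.14 0 0 0 0.085'
python3 - <<'E'
from h import *
import cv2
for n in ("side","wrist"): cv2.imwrite(f"pics/{n}5.png",optics.get_image(n)[:,:,::-1])
t=cv2.imread("pics/side5.png")
cv2.imwrite("pics/side5z.png",cv2.resize(t[80:260,180:340],None,fx=3.3,fy=3.3,interpolation=cv2.INTER_CUBIC))
E
```

```text
clock: 9.6
ee_pos: [512.1, 36.7, 197.3]
ee_rot: [[0.994, -0.112, 0.0], [-0.112, -0.994, 0.001], [-0.0, -0.001, -1.0]]
ft_force: [-0.0, -0.7, -0.2]
grip_width: 85.2
```

View pics/side5z.png

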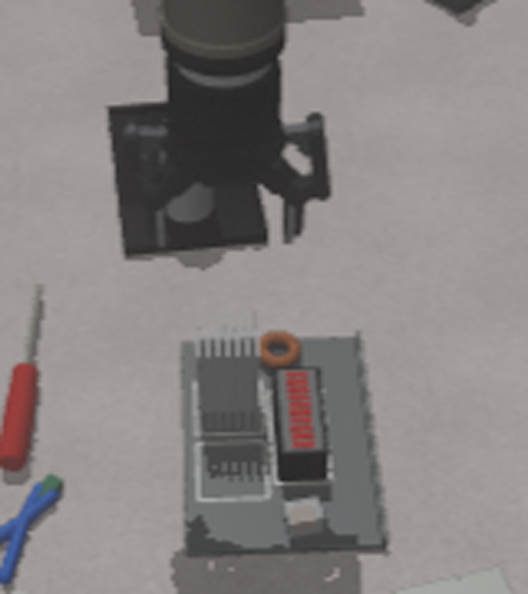

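View pics/wrist5.png

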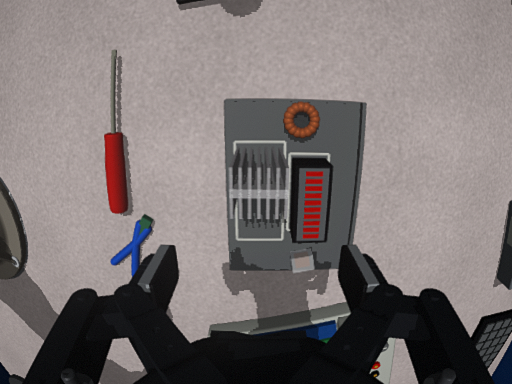

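```bash
python3 -m crank '0 0 -0.04 0 0 0 0.085;0 -0.0005 -0.08 0 0 0 0.085;0 -0.0005 -0.12 0 0 0 0.085;0 -0.0005 -0.137 0 0 0 0.085;0 -0.0005 -0.137 0 0 0 0.085;0 -0.0005 -0.137 0 0 0 0.085;0 -0.0005 -0.137 0 0 0 0.085'
python3 - <<'E'
from h import *
import cv2
for n in ("side","wrist"): cv2.imwrite(f"pics/{n}6.png",optics.get_image(n)[:,:,::-1])
E
```

```text
clock: 10.4
ee_pos: [513.2, 35.7, 61.5]
ee_rot: [[0.994, -0.112, 0.002], [-0.112, -0.994, 0.001], [0.002, -0.001, -1.0]]
ft_force: [0.7, -0.8, -0.1]
grip_width: 84.8
```

View pics/wrist6.png

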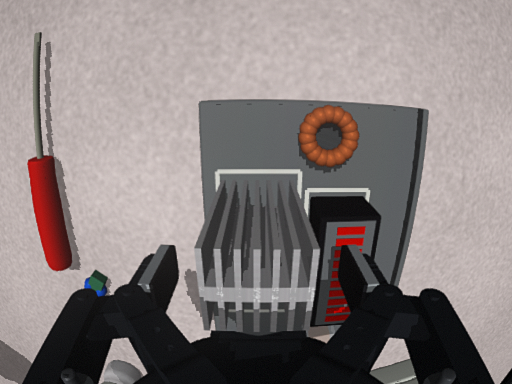

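```bash
python3 -m crank '0 0 0 0 0 0 0.04;0 0 0 0 0 0 0.04;0 0 0 0 0 0 0.04;0 0 0 0 0 0 0.04;0 0 0 0 0 0 0.04;0 0 0 0 0 0 0.04;0 0 0 0 0 0 0.04;0 0 0 0 0 0 0.04;0 0 0 0 0 0 0.04;0 0 0 0 0 0 0.04' 45
python3 -m crank '0 0 0.01 0 0 0 0.04;0 0 0.03 0 0 0 0.04;0 0 0.06 0 0 0 0.04;0 0 0.1 0 0 0 0.04;0 0 0.15 0 0 0 0.04;0 0 0.17 0 0 0 0.04;0 0.05 0.17 0 0 0 0.04;0 0.1 0.17 0 0 0 0.04;0 0.1 0.17 0 0 0 0.04'
python3 - <<'E'
from h import *
import cv2
for n in ("side","wrist"): cv2.imwrite(f"pics/{n}7.png",optics.get_image(n)[:,:,::-1])
t=cv2.imread("pics/side7.png")
cv2.imwrite("pics/side7z.png",cv2.resize(t[50:250,160:340],None,fx=3,fy=3,interpolation=cv2.INTER_CUBIC))
E
```

```text
clock: 11.5
ee_pos: [512.4, 35.0, 60.9]
ee_rot: [[0.994, -0.113, 0.001], [-0.113, -0.994, 0.001], [0.001, -0.001, -1.0]]
ft_force: [-0.2, -0.9, 6.0]
grip_width: 49.4
clock: 12.4
ee_pos: [510.8, 143.3, 230.3]
ee_rot: [[0.995, -0.102, -0.001], [-0.102, -0.995, 0.003], [-0.001, -0.003, -1.0]]
ft_force: [-0.9, 1.2, -3.0]
grip_width: 49.3
```

View pics/side7z.png

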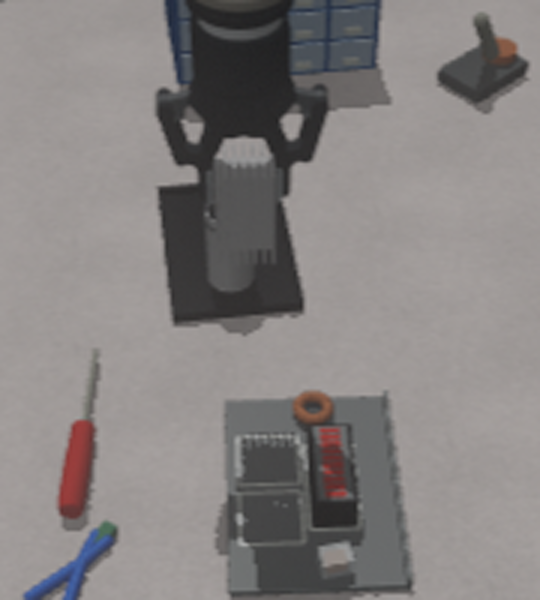

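View pics/wrist7.png

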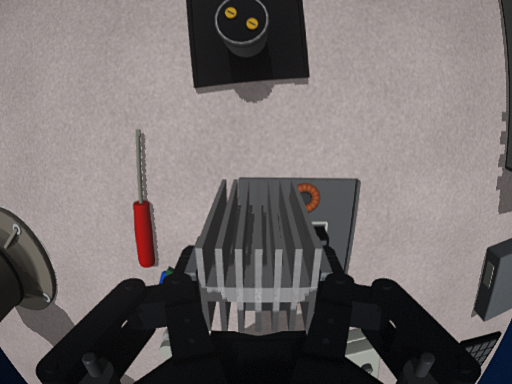

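```bash
python3 -m crank '0 0.254 0 0 0 0 0.04;0 0.254 0 0 0 0 0.04;0 0.254 0 0 0 0 0.04;0 0.254 0 0 0 0 0.04;0 0.254 0 0 0 0 0.04;0 0.254 0 0 0 0 0.04;0 0.254 0 0 0 0 0.04;0 0.254 0 0 0 0 0.04;0 0.254 -0.04 0 0 0 0.04;0 0.254 -0.08 0 0 0 0.04;0 0.254 -0.12 0 0 0 0.04;0 0.254 -0.15 0 0 0 0.04;0 0.254 -0.166 0 0 0 0.04;0 0.254 -0.166 0 0 0 0.04;0 0.254 -0.169 0 0 0 0.04;0 0.254 -0.172 0 0 0 0.04;0 0.254 -0.172 0 0 0 0.04;0 0.254 -0.172 0 0 0 0.04;0 0.254 -0.172 0 0 0 0.04'
python3 - <<'E'
from h import *
import cv2
t=optics.get_image("side")[:,:,::-1]
cv2.imwrite("pics/side8z.png",cv2.resize(t[0:180,150:310],None,fx=3.3,fy=3.3,interpolation=cv2.INTER_CUBIC))
E
```

```text
clock: 14.4
ee_pos: [512.2, 389.2, 59.0]
ee_rot: [[0.994, -0.113, 0.001], [-0.113, -0.994, 0.001], [0.001, -0.001, -1.0]]
ft_force: [-1.1, -0.6, -3.7]
grip_width: 49.5
```

View pics/side8z.png

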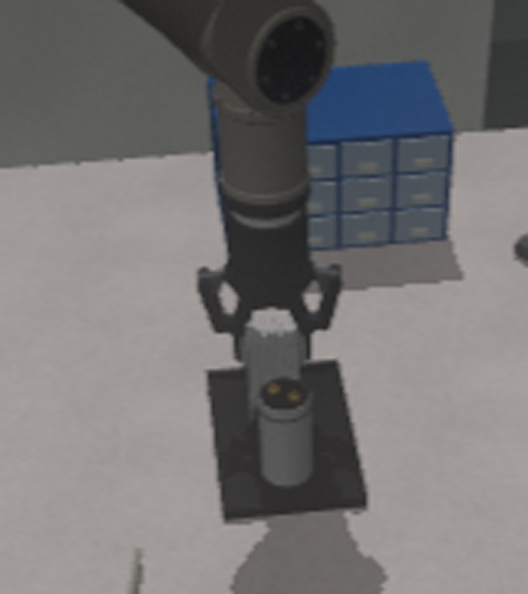

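Lower the last ~1 mm, release, rise.

```bash
python3 -m crank '0 0 -0.001 0 0 0 0.04;0 0 -0.0015 0 0 0 0.04;0 0 -0.0015 0 0 0 0.04;0 0 -0.0015 0 0 0 0.04'
python3 -m crank '0 0 0 0 0 0 0.085;0 0 0 0 0 0 0.085;0 0 0 0 0 0 0.085;0 0 0 0 0 0 0.085;0 0 0 0 0 0 0.085;0 0 0.02 0 0 0 0.085;0 0 0.06 0 0 0 0.085;0 0 0.11 0 0 0 0.085;0 0 0.16 0 0 0 0.085;0 -0.05 0.17 0 0 0 0.085;0.051 -0.393 0.17 0 0 0 0.06;0.051 -0.393 0.17 0 0 0 0.06;0.051 -0.393 0.17 0 0 0 0.06;0.051 -0.393 0.17 0 0 0 0.06;0.051 -0.393 0.17 0 0 0 0.06;0.051 -0.393 0.17 0 0 0 0.06;0.051 -0.393 0.17 0 0 0 0.06;0.051 -0.393 0.17 0 0 0 0.06;0.051 -0.393 0.17 0 0 0 0.06;0.051 -0.393 0.17 0 0 0 0.06'
python3 - <<'E'
from h import *
import cv2
print(optics.get_calibration("wrist")["eye"])
for n in ("side","wrist"): cv2.imwrite(f"pics/{n}9.png",optics.get_image(n)[:,:,::-1])
t=cv2.imread("pics/side9.png")
cv2.imwrite("pics/side9z.png",cv2.resize(t[50:250,160:340],None,fx=3,fy=3,interpolation=cv2.INTER_CUBIC))
E
```

```text
clock: 14.85
ee_pos: [512.2, 389.2, 57.9]
ee_rot: [[0.994, -0.113, 0.0], [-0.113, -0.994, 0.001], [0.0, -0.001, -1.0]]
ft_force: [-2.8, -1.2, 4.5]
grip_width: 49.4
clock: 16.85
ee_pos: [562.9, -2.5, 226.6]
ee_rot: [[0.994, -0.111, -0.0], [-0.111, -0.994, 0.001], [-0.0, -0.001, -1.0]]
ft_force: [-0.9, -0.0, -0.3]
grip_width: 60.1
[571.73681358  78.8761539  369.82877415]
```

View pics/side9z.png

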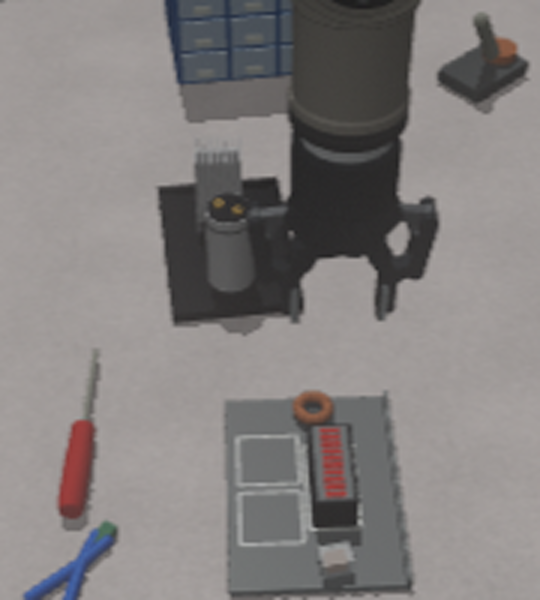

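View pics/wrist9.png

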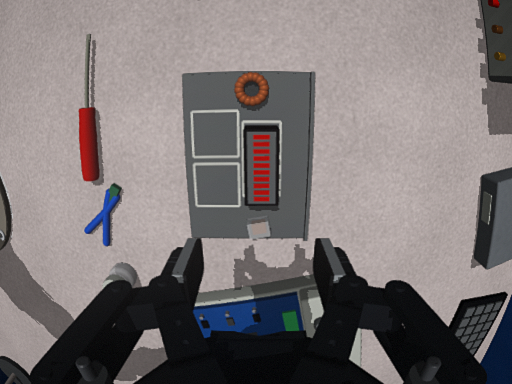

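Run:
```python
import cv2
t=cv2.imread("pics/wrist9.png")
cv2.imwrite("pics/w9z.png",cv2.resize(t[60:250,175:325],None,fx=3.1,fy=3.1,interpolation=cv2.INTER_CUBIC))
```

```text
(no output)
```

View pics/w9z.png

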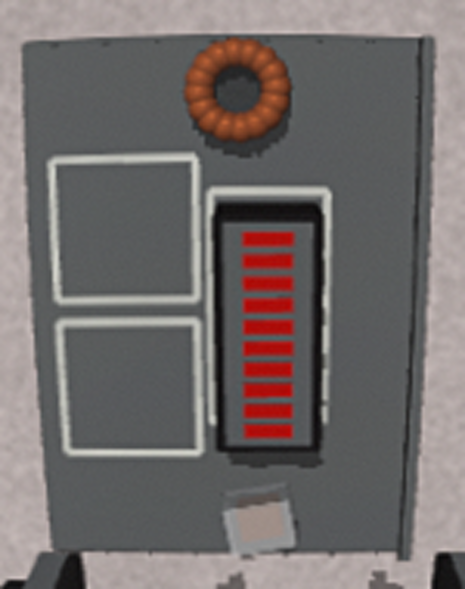

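Run:
```python
from h import *
np.set_printoptions(precision=1,suppress=True)
z=lambda p:np.array(p)/3.1+[175,60]-.35
B=lambda p,h:bp("wrist",z(p),h)
m=fit([(-20,45),(20,45),(20,-45),(-20,-45)],B([(215,220),(322,220),(319,452),(217,450)],46));print("mod",m)
hs=fit([(-28,28),(28,28),(28,-28),(-28,-28)],B([(51,158),(195,156),(198,299),(56,300)],8));print("hsplace",hs)
cp=fit([(-28,28),(28,28),(28,-28),(-28,-28)],B([(58,322),(200,319),(201,453),(66,453)],8));print("capplace",cp)
print("coil",B([(238,90)],20))
from rig import get_obs
o=get_obs();print(o["ee_pos"])
```

```text
mod (array([565.7,  -4.9]), np.float64(-6.352291414303555), array([[-0.9,  1.6],
       [ 1.4,  1.2],
       [ 0.5, -1.1],
       [-1. , -1.7]]))
hsplace (array([513. ,  36.9]), np.float64(-6.541915832221143), array([[ 0.6, -1.1],
       [-0.6, -0.5],
       [-1.1,  0.9],
       [ 1.1,  0.7]]))
capplace (array([505.9, -29.2]), np.float64(-6.304119552225953), array([[ 0.9, -0.6],
       [-1.7, -1.1],
       [-0.7,  0.8],
       [ 1.5,  0.9]]))
coil [[564.4  85.6  20. ]]
[562.9  -2.1 226.6]
```

```bash
python3 -m crank '0.002 0 -0.05 0 0 0 0.06;0.002 0 -0.1 0 0 0 0.06;0.002 0 -0.15 0 0 0 0.06;0.002 0 -0.17 0 0 0 0.06;0.002 0 -0.17 0 0 0 0.06;0.002 0 -0.17 0 0 0 0.06'
python3 - <<'E'
from h import *
import cv2
for n in ("side","wrist"): cv2.imwrite(f"pics/{n}10.png",optics.get_image(n)[:,:,::-1])
t=cv2.imread("pics/side10.png")
cv2.imwrite("pics/side10z.png",cv2.resize(t[130:270,200:340],None,fx=4,fy=4,interpolation=cv2.INTER_CUBIC))
E
```

```text
clock: 17.55
ee_pos: [565.4, -3.2, 57.3]
ee_rot: [[0.994, -0.111, 0.0], [-0.111, -0.994, 0.0], [0.0, -0.0, -1.0]]
ft_force: [0.7, 0.9, 0.9]
grip_width: 59.9
```

View pics/side10z.png

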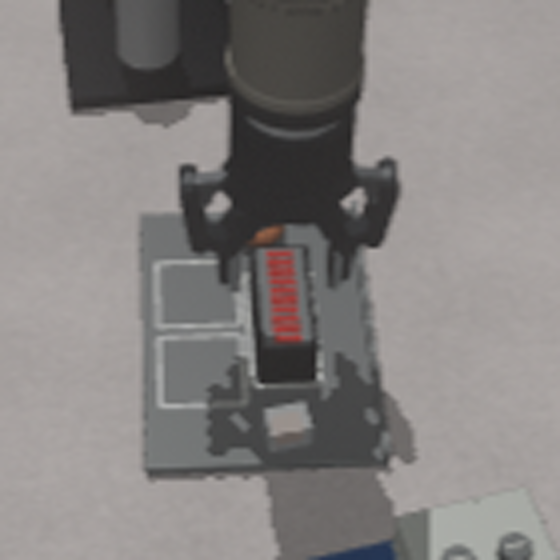

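View pics/wrist10.png

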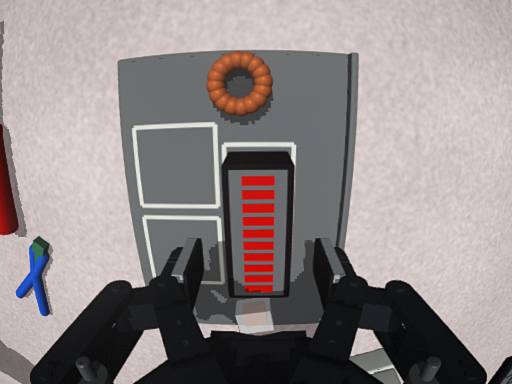

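```bash
python3 -m crank '0 0 -0.02 0 0 0 0.06;0 0 -0.035 0 0 0 0.06;0 0 -0.044 0 0 0 0.06;0 0 -0.044 0 0 0 0.06;0 0 -0.044 0 0 0 0.06'
python3 -m crank '0 0 0 0 0 0 0.03;0 0 0 0 0 0 0.03;0 0 0 0 0 0 0.03;0 0 0 0 0 0 0.03;0 0 0 0 0 0 0.03;0 0 0 0 0 0 0.03;0 0 0 0 0 0 0.03;0 0 0 0 0 0 0.03' 40
python3 -m crank '0 0 0.01 0 0 0 0.03;0 0 0.03 0 0 0 0.03;0 0 0.07 0 0 0 0.03;0 0 0.12 0 0 0 0.03;0 0 0.15 0 0 0 0.03;0 0 0.15 0 0 0 0.03;0 0 0.15 0 0 0 0.03;0 0 0.15 0 0 0 0.03'
python3 - <<'E'
from h import *
import cv2
for n in ("side","wrist"): cv2.imwrite(f"pics/{n}11.png",optics.get_image(n)[:,:,::-1])
t=cv2.imread("pics/side11.png")
cv2.imwrite("pics/side11z.png",cv2.resize(t[110:270,200:340],None,fx=3.7,fy=3.7,interpolation=cv2.INTER_CUBIC))
E
```

```text
clock: 18.15
ee_pos: [565.2, -4.2, 13.1]
ee_rot: [[0.994, -0.113, 0.0], [-0.113, -0.994, -0.0], [0.0, -0.0, -1.0]]
ft_force: [-0.8, -0.3, 0.1]
grip_width: 60.3
clock: 18.95
ee_pos: [565.6, -4.2, 13.6]
ee_rot: [[0.994, -0.113, 0.001], [-0.113, -0.994, 0.0], [0.001, -0.0, -1.0]]
ft_force: [-1.2, 0.9, 5.6]
grip_width: 39.3
clock: 19.75
ee_pos: [563.8, -3.9, 161.7]
ee_rot: [[0.994, -0.113, -0.002], [-0.113, -0.994, -0.0], [-0.002, 0.0, -1.0]]
ft_force: [0.6, -0.7, -0.9]
grip_width: 39.6
```

View pics/side11z.png

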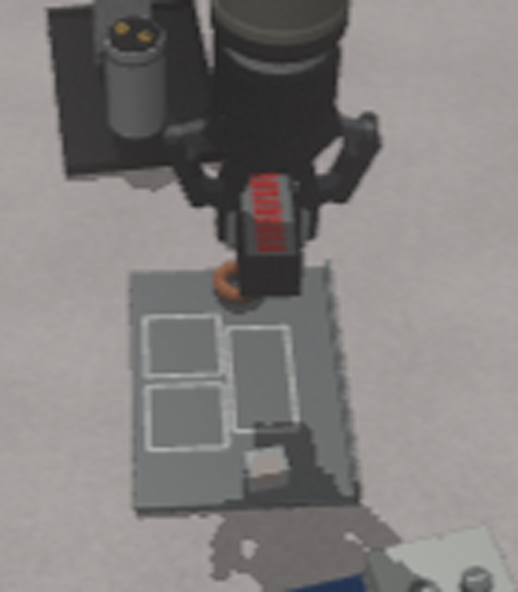

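View pics/wrist11.png

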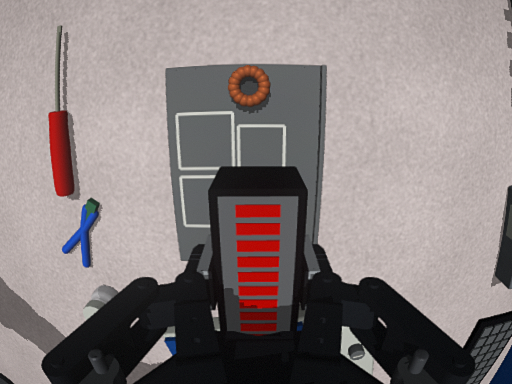

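```bash
python3 -m crank '-0.057 -0.416 0.01 0 0 0.213 0.03;-0.057 -0.416 0.01 0 0 0.213 0.03;-0.057 -0.416 0.01 0 0 0.213 0.03;-0.057 -0.416 0.01 0 0 0.213 0.03;-0.057 -0.416 0.01 0 0 0.213 0.03;-0.057 -0.416 0.01 0 0 0.213 0.03;-0.057 -0.416 0.01 0 0 0.213 0.03;-0.057 -0.416 0.01 0 0 0.213 0.03;-0.057 -0.416 0.01 0 0 0.213 0.03;-0.057 -0.416 0.01 0 0 0.213 0.03;-0.057 -0.416 0.01 0 0 0.213 0.03;-0.057 -0.416 0.01 0 0 0.213 0.03;-0.057 -0.416 0.01 0 0 0.213 0.03'
python3 - <<'E'
from h import *
import cv2,pickle
from rig import get_obs
o=get_obs();print(o["ee_pos"])
pickle.dump(optics.get_calibration("wrist"),open("c12.pkl","wb"))
cv2.imwrite("pics/w12.png",optics.get_image("wrist")[:,:,::-1])
t=cv2.imread("pics/w12.png")
cv2.imwrite("pics/w12z.png",cv2.resize(t[0:200,150:380],None,fx=3,fy=3,interpolation=cv2.INTER_CUBIC))
E
```

```text
clock: 21.15
ee_pos: [508.8, -418.2, 172.3]
ee_rot: [[0.995, 0.102, -0.0], [0.102, -0.995, 0.001], [-0.0, -0.001, -1.0]]
ft_force: [0.5, 0.4, -2.0]
grip_width: 39.5
[ 508.77280606 -418.22028749  172.32907366]
```

View pics/w12.png

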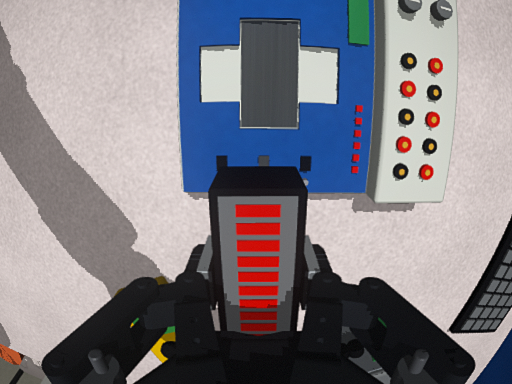

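View pics/w12z.png

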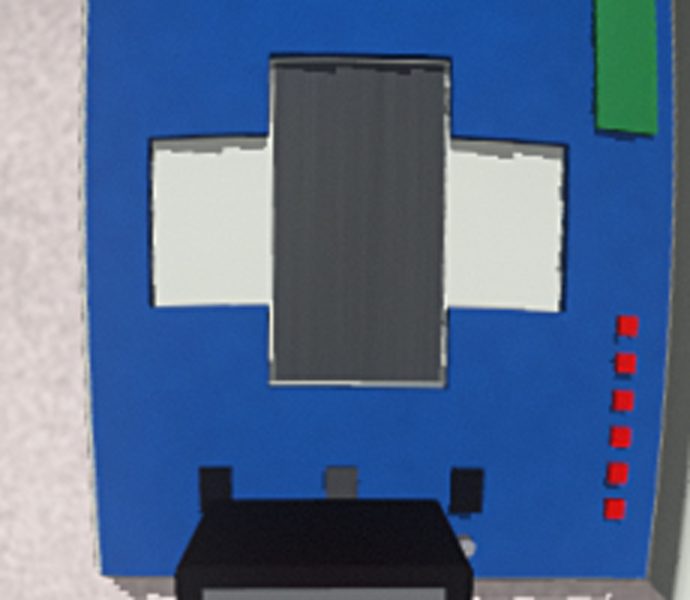

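Run:
```python
from h import *
import pickle
np.set_printoptions(precision=1,suppress=True)
c=pickle.load(open("c12.pkl","rb"))
z=lambda p:np.array(p)/3+[150,0]-.33
B=lambda p,h:bp("wrist",z(p),h,c)
print("bay",fit([(-28,53),(28,53),(28,-53),(-28,-53)],B([(270,56),(451,60),(446,386),(270,385)],38)))
print("notch",fit([(-65,27),(65,27),(65,-27),(-65,-27)],B([(149,137),(568,145),(564,311),(151,305)],38)))
```

```text
bay (array([ 508.5, -316.1]), np.float64(5.57776698276572), array([[-0.5,  0.9],
       [ 0.2,  1.1],
       [ 0.6, -1.1],
       [-0.4, -0.9]]))
notch (array([ 508.5, -315.9]), np.float64(5.463060943057854), array([[-0.2,  0.3],
       [ 0.3,  0.4],
       [ 0.4, -0.3],
       [-0.5, -0.4]]))
```

```bash
python3 -m crank '0 0.104 0 0 0 0 0.03;0 0.104 0 0 0 0 0.03;0 0.104 0 0 0 0 0.03;0 0.104 0 0 0 0 0.03;0 0.104 -0.05 0 0 0 0.03;0 0.104 -0.09 0 0 0 0.03;0 0.104 -0.12 0 0 0 0.03;0 0.104 -0.12 0 0 0 0.03;0 0.104 -0.12 0 0 0 0.03;0 0.104 -0.12 0 0 0 0.03'
python3 - <<'E'
from h import *
import cv2
from rig import get_obs
o=get_obs();print(o["ee_pos"])
for n,s in (("side",np.s_[220:384,200:400]),("top",np.s_[110:260,320:470])):
    t=optics.get_image(n)[:,:,::-1]
    cv2.imwrite(f"pics/{n}13z.png",cv2.resize(t[s],None,fx=3.5,fy=3.5,interpolation=cv2.INTER_CUBIC))
E
```

```text
clock: 22.2
ee_pos: [509.1, -317.7, 54.8]
ee_rot: [[0.995, 0.099, 0.003], [0.099, -0.995, -0.002], [0.003, 0.002, -1.0]]
ft_force: [1.0, 0.2, 0.0]
grip_width: 39.4
[ 509.12873861 -317.69177659   54.81297812]
```

View pics/side13z.png

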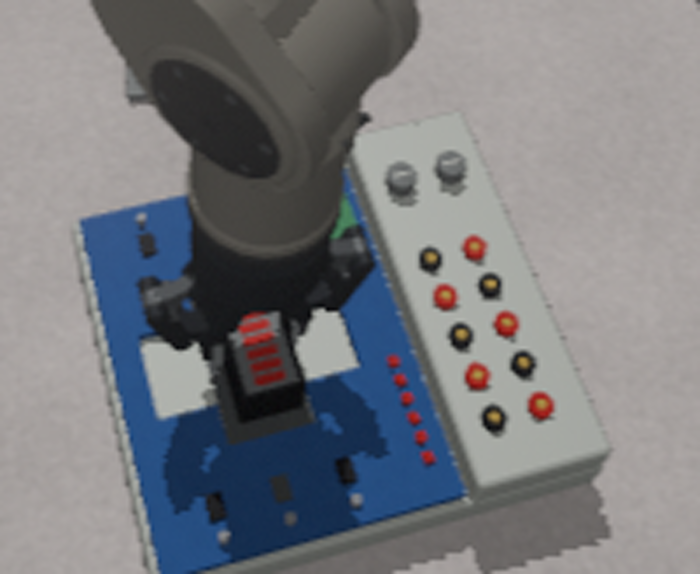

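View pics/top13z.png

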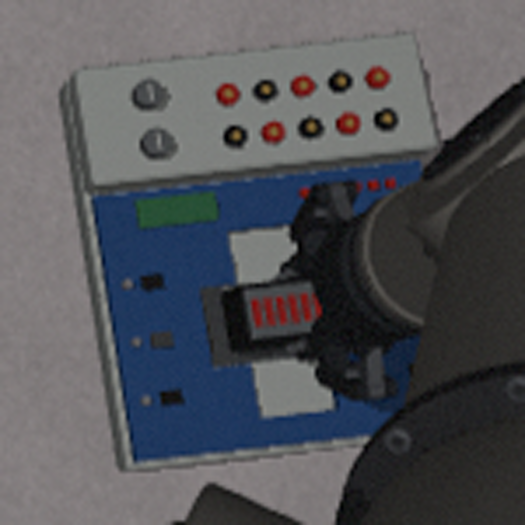

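```bash
python3 -m crank '0 0.0005 -0.005 0 0 0 0.03;0 0.0005 -0.01 0 0 0 0.03;0 0.0005 -0.014 0 0 0 0.03;0 0.0005 -0.016 0 0 0 0.03;0 0.0005 -0.017 0 0 0 0.03;0 0.0005 -0.017 0 0 0 0.03;0 0.0005 -0.017 0 0 0 0.03;0 0.0005 -0.017 0 0 0 0.03'
```

```text
clock: 23.1
ee_pos: [508.0, -315.7, 35.8]
ee_rot: [[0.995, 0.1, 0.0], [0.1, -0.995, -0.0], [0.0, 0.0, -1.0]]
ft_force: [0.8, 0.0, -0.8]
grip_width: 39.7
```

```bash
python3 -m crank '0 0 -0.0005 0 0 0 0.03;0 0 -0.001 0 0 0 0.03;0 0 -0.001 0 0 0 0.03;0 0 -0.001 0 0 0 0.03'
```

```text
clock: 23.5
ee_pos: [508.1, -315.7, 35.6]
ee_rot: [[0.995, 0.1, 0.0], [0.1, -0.995, 0.0], [0.0, -0.0, -1.0]]
ft_force: [-2.6, 1.5, 7.3]
grip_width: 39.8
```

```bash
python3 -m crank '0 0 0 0 0 0 0.065;0 0 0 0 0 0 0.065;0 0 0 0 0 0 0.065;0 0 0 0 0 0 0.065;0 0 0.02 0 0 0 0.065;0 0 0.06 0 0 0 0.065;0 0 0.11 0 0 0 0.065;0 0 0.16 0 0 0 0.065;0 0 0.18 0 0 0 0.085;0 0.25 0.2 0 0 -0.1 0.085;0 0.25 0.2 0 0 -0.213 0.085;0 0.25 0.2 0 0 -0.213 0.085;0 0.25 0.2 0 0 -0.213 0.085;0 0.25 0.2 0 0 -0.213 0.085;0 0.25 0.2 0 0 -0.213 0.085;0 0.25 0.2 0 0 -0.213 0.085'
python3 - <<'E'
from h import *
import cv2
from rig import get_obs
o=get_obs();print(o["ee_pos"])
for n,s in (("side",np.s_[220:384,200:400]),("top",np.s_[110:260,320:470])):
    t=optics.get_image(n)[:,:,::-1]
    cv2.imwrite(f"pics/{n}14.png",t)
    cv2.imwrite(f"pics/{n}14z.png",cv2.resize(t[s],None,fx=3.5,fy=3.5,interpolation=cv2.INTER_CUBIC))
E
```

```text
clock: 25.1
ee_pos: [508.1, -64.2, 234.9]
ee_rot: [[0.994, -0.109, 0.0], [-0.109, -0.994, 0.0], [0.0, -0.0, -1.0]]
ft_force: [0.6, -0.8, 0.1]
grip_width: 85.4
[508.07896725 -64.16434089 234.88658024]
```

View pics/side14z.png

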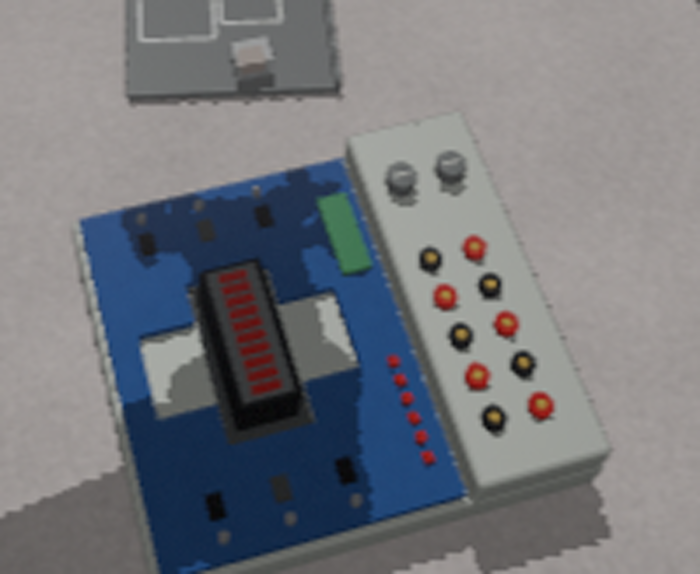

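View pics/top14z.png

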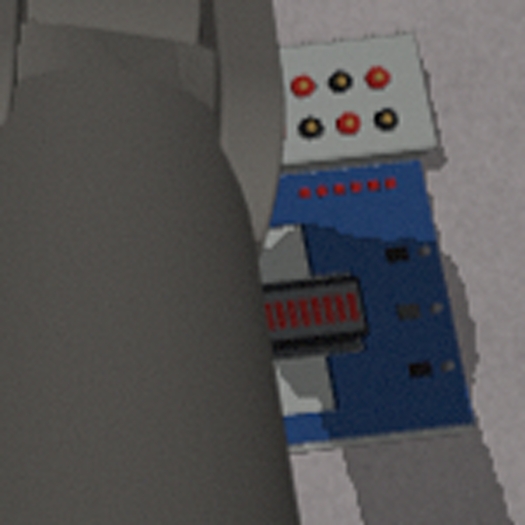

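```bash
python3 -m crank '0.004 0.358 0 0 0 0 0.085;0.004 0.358 0 0 0 0 0.085;0.004 0.358 0 0 0 0 0.085;0.004 0.358 0 0 0 0 0.085;0.004 0.358 0 0 0 0 0.085;0.004 0.358 0 0 0 0 0.085;0.004 0.358 0 0 0 0 0.085;0.004 0.358 0 0 0 0 0.085;0.004 0.358 -0.03 0 0 0 0.085;0.004 0.358 -0.06 0 0 0 0.085;0.004 0.358 -0.09 0 0 0 0.085;0.004 0.358 -0.09 0 0 0 0.085;0.004 0.358 -0.09 0 0 0 0.085;0.004 0.358 -0.09 0 0 0 0.085'
python3 - <<'E'
from h import *
import cv2
for n in ("wrist",): cv2.imwrite(f"pics/{n}15.png",optics.get_image(n)[:,:,::-1])
E
```

```text
clock: 26.6
ee_pos: [513.6, 292.0, 146.5]
ee_rot: [[0.993, -0.114, 0.002], [-0.114, -0.993, 0.001], [0.002, -0.002, -1.0]]
ft_force: [-0.0, 0.3, 0.1]
grip_width: 85.1
```

View pics/wrist15.png

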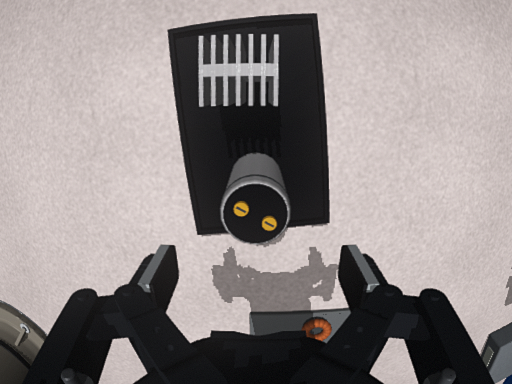

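```bash
python3 -m crank '0 0 -0.04 0 0 0 0.085;0 0 -0.07 0 0 0 0.085;0 0 -0.0875 0 0 0 0.085;0 0 -0.0875 0 0 0 0.085;0 0 -0.0875 0 0 0 0.085;0 0 -0.0875 0 0 0 0.085'
python3 -m crank '0 0 0 0 0 0 0.04;0 0 0 0 0 0 0.04;0 0 0 0 0 0 0.04;0 0 0 0 0 0 0.04;0 0 0 0 0 0 0.04;0 0 0 0 0 0 0.04;0 0 0 0 0 0 0.04;0 0 0 0 0 0 0.04;0 0 0 0 0 0 0.04;0 0 0 0 0 0 0.04' 40
```

```text
clock: 27.25
ee_pos: [513.3, 293.1, 59.2]
ee_rot: [[0.994, -0.113, 0.003], [-0.113, -0.994, 0.002], [0.002, -0.002, -1.0]]
ft_force: [0.1, 0.1, 0.1]
grip_width: 85.0
clock: 28.25
ee_pos: [512.3, 292.8, 58.2]
ee_rot: [[0.994, -0.113, 0.001], [-0.113, -0.994, 0.001], [0.001, -0.001, -1.0]]
ft_force: [-1.3, -0.8, 5.7]
grip_width: 48.8
```

```bash
python3 -m crank '0 0 0.03 0 0 0 0.04;0 0 0.07 0 0 0 0.04;0 0 0.12 0 0 0 0.04;0 0 0.15 0 0 0 0.04;-0.004 -0.3213 0.15 0 0 0 0.04;-0.004 -0.3213 0.15 0 0 0 0.04;-0.004 -0.3213 0.15 0 0 0 0.04;-0.004 -0.3213 0.15 0 0 0 0.04;-0.004 -0.3213 0.15 0 0 0 0.04;-0.004 -0.3213 0.15 0 0 0 0.04;-0.004 -0.3213 0.15 0 0 0 0.04;-0.004 -0.3213 0.15 0 0 0 0.04;-0.004 -0.3213 0.1 0 0 0 0.04;-0.004 -0.3213 0.05 0 0 0 0.04;-0.004 -0.3213 0.02 0 0 0 0.04;-0.004 -0.3213 0.01 0 0 0 0.04;-0.004 -0.3213 0.01 0 0 0 0.04;-0.004 -0.3213 0.01 0 0 0 0.04;-0.004 -0.3213 0.01 0 0 0 0.04;-0.004 -0.3213 0.01 0 0 0 0.04'
python3 - <<'E'
from h import *
import cv2
for n,s in (("side",np.s_[120:280,180:340]),("wrist",np.s_[:,:])):
    t=optics.get_image(n)[:,:,::-1]
    cv2.imwrite(f"pics/{n}16z.png",cv2.resize(t[s],None,fx=3.5,fy=3.5,interpolation=cv2.INTER_CUBIC) if n=="side" else t)
E
```

```text
clock: 30.25
ee_pos: [509.1, -28.7, 68.7]
ee_rot: [[0.994, -0.113, 0.003], [-0.113, -0.994, 0.001], [0.003, -0.001, -1.0]]
ft_force: [1.4, -0.4, -2.2]
grip_width: 48.8
```

View pics/side16z.png

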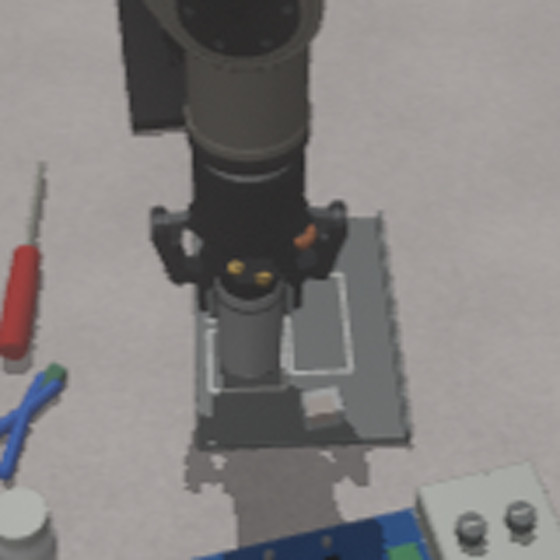

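View pics/wrist16z.png

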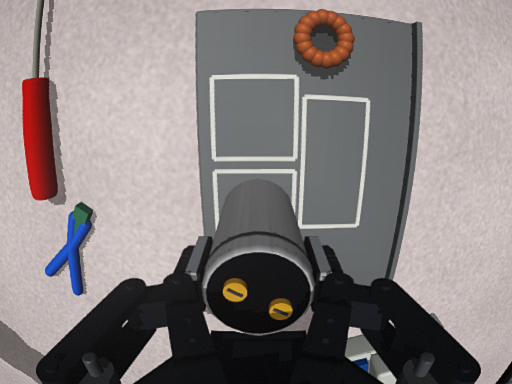

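```bash
python3 -m crank '-0.001 0 -0.004 0 0 0 0.04;-0.001 0 -0.0065 0 0 0 0.04;-0.001 0 -0.0072 0 0 0 0.04;-0.001 0 -0.0072 0 0 0 0.04;-0.001 0 -0.0072 0 0 0 0.04'
```

```text
clock: 30.85
ee_pos: [506.9, -28.8, 61.2]
ee_rot: [[0.994, -0.113, -0.0], [-0.113, -0.994, 0.001], [-0.0, -0.001, -1.0]]
ft_force: [-6.2, 1.9, 17.0]
grip_width: 49.0
```

```bash
python3 -m crank '0 0 0.0005 0 0 0 0.085;0 0 0.0005 0 0 0 0.085;0 0 0.0005 0 0 0 0.085;0 0 0.0005 0 0 0 0.085;0 0 0.0005 0 0 0 0.085;0 0 0.02 0 0 0 0.085;0 0 0.06 0 0 0 0.085;0 0 0.11 0 0 0 0.085;0 0 0.15 0 0 0 0.085;0.005 0.418 0.15 0 0 0 0.085;0.005 0.418 0.15 0 0 0 0.085;0.005 0.418 0.15 0 0 0 0.085;0.005 0.418 0.15 0 0 0 0.085;0.005 0.418 0.15 0 0 0 0.085;0.005 0.418 0.15 0 0 0 0.085;0.005 0.418 0.15 0 0 0 0.085;0.005 0.418 0.15 0 0 0 0.085;0.005 0.418 0.15 0 0 0 0.085;0.005 0.418 0.15 0 0 0 0.085;0.005 0.418 0.15 0 0 0 0.085'
python3 - <<'E'
from h import *
import cv2
for n,s in (("side",np.s_[120:280,180:340]),("wrist",np.s_[:,:])):
    t=optics.get_image(n)[:,:,::-1]
    cv2.imwrite(f"pics/{n}17z.png",cv2.resize(t[s],None,fx=3.5,fy=3.5,interpolation=cv2.INTER_CUBIC) if n=="side" else t)
E
```

```text
clock: 32.85
ee_pos: [512.1, 387.8, 209.6]
ee_rot: [[0.994, -0.113, -0.0], [-0.113, -0.994, -0.002], [-0.0, 0.002, -1.0]]
ft_force: [0.3, -0.0, -0.3]
grip_width: 84.7
```

View pics/side17z.png

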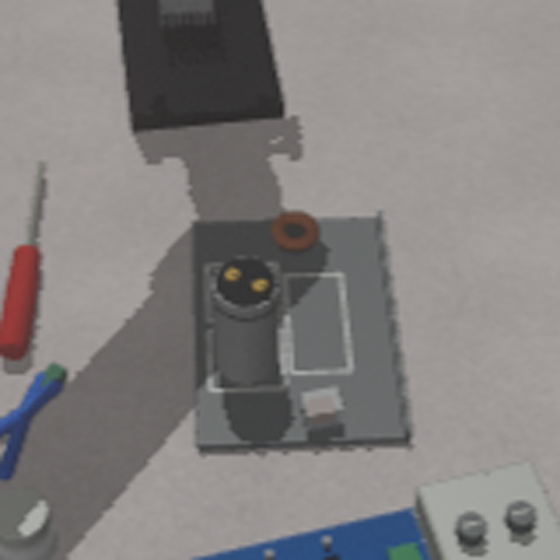

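View pics/wrist17z.png

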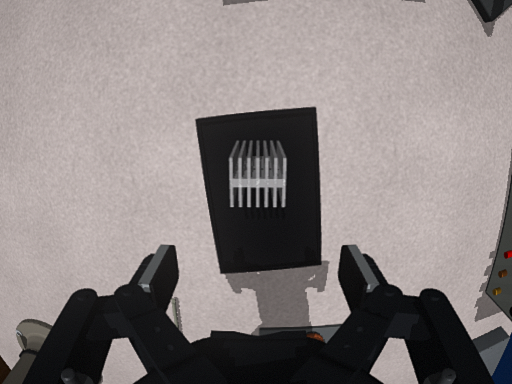

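```bash
python3 -m crank '0 0 -0.05 0 0 0 0.085;0 0 -0.1 0 0 0 0.085;0 0 -0.14 0 0 0 0.085;0 0 -0.152 0 0 0 0.085;0 0 -0.152 0 0 0 0.085;0 0 -0.152 0 0 0 0.085;0 0 -0.152 0 0 0 0.085'
python3 -m crank '0 0 0 0 0 0 0.04;0 0 0 0 0 0 0.04;0 0 0 0 0 0 0.04;0 0 0 0 0 0 0.04;0 0 0 0 0 0 0.04;0 0 0 0 0 0 0.04;0 0 0 0 0 0 0.04;0 0 0 0 0 0 0.04;0 0 0 0 0 0 0.04;0 0 0 0 0 0 0.04' 45
```

```text
clock: 33.65
ee_pos: [513.7, 389.9, 60.8]
ee_rot: [[0.994, -0.113, 0.003], [-0.113, -0.994, 0.003], [0.003, -0.003, -1.0]]
ft_force: [1.1, 0.5, 0.2]
grip_width: 85.3
clock: 34.65
ee_pos: [512.6, 389.6, 59.2]
ee_rot: [[0.994, -0.113, 0.001], [-0.113, -0.994, 0.001], [0.001, -0.001, -1.0]]
ft_force: [-0.8, -0.6, 6.5]
grip_width: 49.3
```

```bash
python3 -m crank '0 0 0.03 0 0 0 0.04;0 0 0.07 0 0 0 0.04;0 0 0.12 0 0 0 0.04;0 0 0.15 0 0 0 0.04;0 -0.3542 0.15 0 0 0 0.04;0 -0.3542 0.15 0 0 0 0.04;0 -0.3542 0.15 0 0 0 0.04;0 -0.3542 0.15 0 0 0 0.04;0 -0.3542 0.15 0 0 0 0.04;0 -0.3542 0.15 0 0 0 0.04;0 -0.3542 0.15 0 0 0 0.04;0 -0.3542 0.15 0 0 0 0.04;0 -0.3542 0.15 0 0 0 0.04;0 -0.3542 0.15 0 0 0 0.04;0 -0.3542 0.1 0 0 0 0.04;0 -0.3542 0.05 0 0 0 0.04;0 -0.3542 0.02 0 0 0 0.04;0 -0.3542 0.01 0 0 0 0.04;0 -0.3542 0.01 0 0 0 0.04;0 -0.3542 0.01 0 0 0 0.04'
python3 - <<'E'
from h import *
import cv2
from rig import get_obs
print(get_obs()["ee_pos"])
for n,s in (("side",np.s_[120:280,180:340]),("wrist",np.s_[:,:])):
    t=optics.get_image(n)[:,:,::-1]
    cv2.imwrite(f"pics/{n}18z.png",cv2.resize(t[s],None,fx=3.5,fy=3.5,interpolation=cv2.INTER_CUBIC) if n=="side" else t)
E
```

```text
clock: 36.65
ee_pos: [513.3, 35.7, 69.3]
ee_rot: [[0.994, -0.112, 0.002], [-0.112, -0.994, 0.001], [0.002, -0.001, -1.0]]
ft_force: [0.2, -0.7, -1.9]
grip_width: 49.3
[513.25282387  35.74540615  69.30331495]
```

View pics/side18z.png

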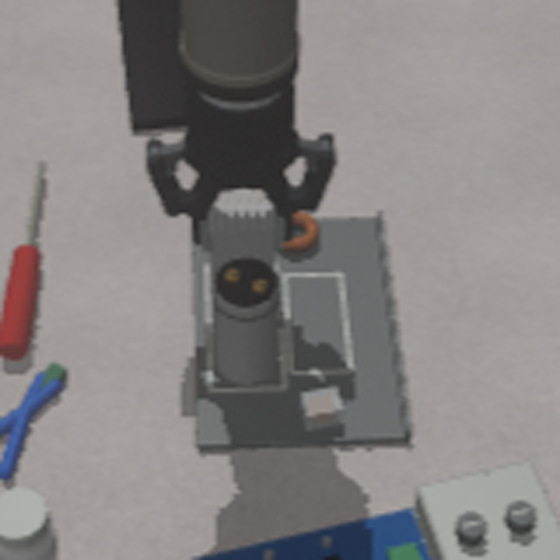

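View pics/wrist18z.png

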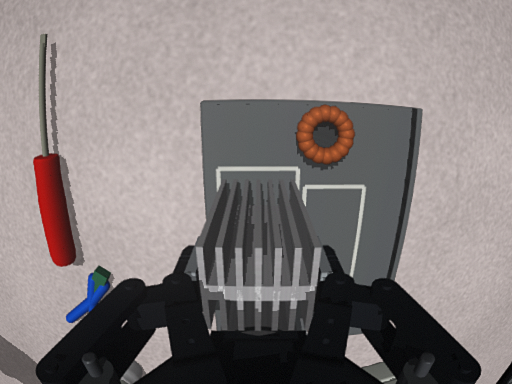

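```bash
python3 -m crank '-0.0005 0 -0.003 0 0 0 0.04;-0.0005 0 -0.005 0 0 0 0.04;-0.0005 0 -0.006 0 0 0 0.04;-0.0005 0 -0.0065 0 0 0 0.04;-0.0005 0 -0.0065 0 0 0 0.04;-0.0005 0 -0.0065 0 0 0 0.04'
```

```text
clock: 37.35
ee_pos: [511.6, 35.0, 62.2]
ee_rot: [[0.994, -0.113, 0.0], [-0.113, -0.994, 0.001], [0.0, -0.001, -1.0]]
ft_force: [-2.7, 0.2, 5.2]
grip_width: 49.3
```

Contact; release, rise, and move aside.

```bash
python3 -m crank '0 0 0 0 0 0 0.085;0 0 0 0 0 0 0.085;0 0 0 0 0 0 0.085;0 0 0 0 0 0 0.085;0 0 0 0 0 0 0.085;0 0 0.02 0 0 0 0.085;0 0 0.06 0 0 0 0.085;0 0 0.11 0 0 0 0.085;0 0 0.16 0 0 0 0.085;0 0.1 0.2 0 0 0 0.085;0 0.3 0.2 0 0 0 0.085;0 0.3 0.2 0 0 0 0.085;0 0.3 0.2 0 0 0 0.085;0 0.3 0.2 0 0 0 0.085;0 0.3 0.2 0 0 0 0.085;0 0.3 0.2 0 0 0 0.085;0 0.3 0.2 0 0 0 0.085;0 0.3 0.2 0 0 0 0.085;0 0.3 0.2 0 0 0 0.085'
python3 - <<'E'
from h import *
import cv2
for n,s in (("side",np.s_[160:384,200:400]),("top",np.s_[110:260,205:470])):
    t=optics.get_image(n)[:,:,::-1]
    cv2.imwrite(f"pics/{n}19.png",t)
    cv2.imwrite(f"pics/{n}19z.png",cv2.resize(t[s],None,fx=2.7,fy=2.7,interpolation=cv2.INTER_CUBIC))
E
```

```text
clock: 39.25
ee_pos: [512.1, 332.5, 261.6]
ee_rot: [[0.993, -0.116, -0.0], [-0.116, -0.993, -0.001], [0.0, 0.001, -1.0]]
ft_force: [0.4, -0.1, 0.2]
grip_width: 84.7
```

View pics/side19z.png

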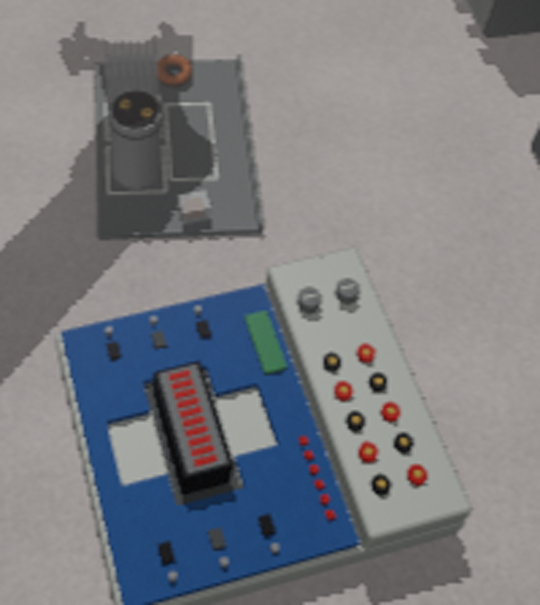

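View pics/top19z.png

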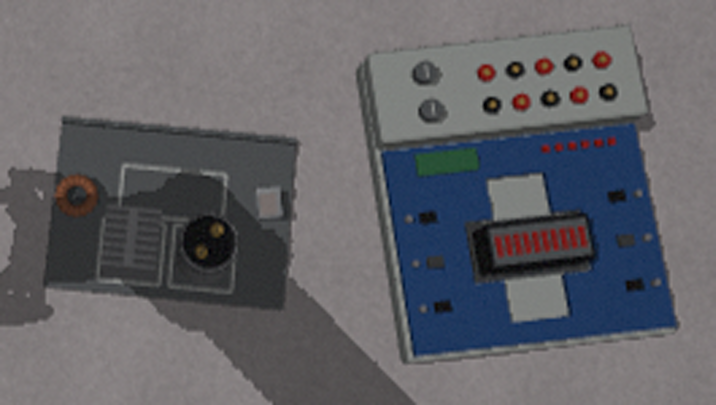

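Run:
```python
from rig import silhouettes,optics
import numpy as np
for cam in("top","side"):
  optics.get_image(cam)
  for t in("capacitor_center","heatsink_center","coil_center","module_center"):
    for d in silhouettes(cam,t)[:1]: print(cam,t,round(d["p"],2),np.round(d["bbox"]), np.argwhere(d["pixels"]).mean(0)[::-1].round(1))
```

```text
top capacitor_center 0.92 [271. 189. 295. 218.] [280.7 202. ]
top heatsink_center 0.77 [243. 188. 264. 216.] [253.3 200.2]
top coil_center 0.64 [230. 176. 240. 192.] [232.8 182.2]
top module_center 0.93 [380. 191. 423. 212.] [402.2 200.2]
side capacitor_center 0.62 [242. 194. 262. 230.] [250.2 211.4]
side heatsink_center 0.84 [239. 179. 259. 198.] [248.4 186.7]
side coil_center 0.65 [260. 179. 272. 191.] [264.3 185.9]
side module_center 0.66 [257. 293. 290. 345.] [271.3 318.1]
```

```bash
python3 -c "
from rig import finish_job,get_obs
print(get_obs()['dq'].round(2));print(finish_job())"
```

```text
[-0.01  0.05  0.06  0.06  0.1   0.06 -0.01]
the job is handed in; nothing more can be done
None
```

The job is done and handed in, at about 40 s of the 136 s allowed. I stood the capacitor and then the heat sink upright in the tray. I set the module flat in the bay, then put the capacitor and the heat sink back on the places they came from.

- **Module:** the side and top pictures show it lying flat inside the bay, centred to within a few millimetres.
- **Capacitor and heat sink:** both stand upright inside their outlines. Their positions in the pictures are within about 1 pixel (roughly 2 mm) of where they started.
- **Coil:** it shifted by 0.3 pixel or less, so it stayed put.
- **Arm:** it ended clear of everything, with the gripper open. The highest wrist force in the move reports was about 18 N, when I set the capacitor back down.

No check failed. The two fixed cameras' first position estimates differed by 2 to 5 mm, so I relied on the wrist camera before each fit.

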